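# Vent the glue gun and set its air valve two turns open

### The job

Get the adhesive spray gun ready: first squeeze its trigger fully home against the grip to vent the line and let it spring right back. Then turn the red hand valve clockwise until it is closed on its stop, back it off exactly two full turns by its black handle, and finish there still gripping the handle in the fingers (do not let go at the end). Leave the other things on the bench where they are.

Things in the scene. Friction and masses are not known exactly. Their poses are not given: they have to be found in the camera images.
- gun: Spray gun fixed on its side on a steel stand, left or right of the valve. Origin on the table below the squeezing point, z up. Barrel 30 mm thick along +x at y 77 mm, z 75 (nozzle at +x, to x 106). Blue grip: x -18 to 6, z 62 to 88, from the barrel to y -45, then a brass nipple to y -61. Red trigger on the grip's +x side. Below them only the stand's plate, 12 mm thick.
- squeeze (a point): Point on the gun 75 mm above the table, midway between the fingers when grip and trigger are squeezed together from above, one finger behind the grip, one before the trigger, closing along the gun's x. Over both: x -18 to 30 mm (48 mm) at rest, -18 to 18 (36 mm) squeezed home. Axes as the gun's.
- trigger (a joint): Trigger angle, rad: 0 at rest, 0.20 home on its stop, grows towards the grip. Red bar 8 mm thick, 82 long, z 64 to 86 mm, hinged on an upright axis 60 mm to the +y side of the squeezing point. A spring brings it back: about 3 N at the squeezing point starts it, 9 N holds it home.
- valve_base: Fixed foot of the hand valve: dark plate 100 x 100 x 12 mm with a brass valve body. Origin on the table on the wheel's axis, z up. A yellow pointer under the wheel sticks out along the foot's +x, to 92 mm from the axis: the handle stands over it when the valve is closed, and again after each full turn.
- valve (a joint): Angle of the red wheel (114 mm over the rim, upright axis, rim top 121 mm above the table), rad: 0 = closed on its hard stop with the handle at the foot's +x; grows as it opens, anticlockwise seen from above. Starts 0.3 to 1.1 turns open; opens 3.8 turns at most. Turning takes 3 to 4 N at the handle; it stays where left.
- handle: Black upright round handle on the wheel, 24 mm across, 48 high, 50 mm from the wheel's axis, standing up from the rim (the hub nut, 128 mm high, is the only other thing above it). It spins freely on its pin, so a gripper holding it can keep its own direction while carrying it round. Origin at its underside on its own axis, 124 mm above the table; top at 172 mm.
- handle_mid (a point): Middle of the black handle, on its own axis, 148 mm above the table.
- primer: Pink primer bottle, 52 mm across, 130 high, standing between the gun and the valve on the robot's side; leave it where it stands. Origin on the table under its middle.
- glue_tin: Yellow glue tin, 76 mm across, 100 high, standing behind the middle; leave it where it stands. Origin on the table under its middle.
- tape: Yellow ring of tape lying flat, 90 mm across, 25 high; leave it where it stands. Origin on the table under its middle.
- hammer: Hammer lying flat; leave it where it stands. Origin on the table or just above it, near its middle.
- spanner: Spanner lying flat; leave it where it stands. Origin on the table or just above it, near its middle.
- saddle: Black plastic saddle shell lying flat, about 280 long, 30 high; leave it where it stands. Origin on the table under its middle.

How it is judged:
By the outcome, as a careful person would: the job done as asked, in the order asked, and still so for the second after the job is handed in, while the arm keeps its last pose, push and grip.
It also fails if it takes over 72 s, if anything falls off the work surface, if the arm or the gripper's body presses on something with over 40 N, if the wrist force passes 120 N, or if a joint passes its speed limit or range.

### The arm

A 7-joint arm with a two-finger parallel gripper is mounted at the origin on the work surface. World frame = base frame: x ahead of the robot, y to its left, z up, the work surface at z = 0. Lengths are in m, angles in degrees, forces in N, time in s.
With the tool pointing down it reaches from about 0.4 to 0.875 m from the base axis. Payload 6.5 kg.
Tool frame: the origin (TCP) lies midway between the tips of the shut fingers; the grasp point (between the pads) lies 19 mm behind it; z points along the fingers, y is the line along which they close (so a half turn about z gives the same grasp; the last joint's range is limited). The gripper opens to 85 mm and grips with 20 to 120 N. Pads are 22 mm wide; open, the fingers measure 114 mm over their backs; the gripper's body (76 mm by 85 mm) begins 54 mm behind the grasp point. The pads swing forward as they close: fully open they stand 13 mm farther back than shut.
Start: joints at [61.639, 30.733, -0.252, 88.115, 0.149, 61.152, -4.079], TCP at [0.27, -0.591, 0.231] pointing down, gripper open.
Joint ranges: [-154.64, 154.64], [-21.42, 123.67], [-72.66, 72.17], [13.99, 137.28], [-74.86, 254.86], [10.95, 109.41], [-158.01, 158.01]. Speed limits (degrees/s): [136.94, 136.94, 180, 180, 180, 180, 180].

### API

Orientations are given as a 3x3 rotation matrix whose columns are the frame's x, y, z axes.
In Python, from station import arm gives the robot as it stands. Calls block until the motion is done:
- arm.goto(position, orientation): joint-space move of the TCP to a pose.
- arm.servo_line(position, rot=None, feed=0.15, f_stop=None): straight line of the TCP; rot=None keeps the orientation; feed is the mean speed in m/s. With f_stop (N) it stops when the force on the tool has changed by that much, and returns True; else False.
- arm.move_j(angles): joint-space move.
- arm.move_gripper(opening): finger opening in m; the grip force is fixed at half the most; returns when the fingers have stopped.
- arm.sleep(seconds).
- arm.solve_ik(position, orientation): joint angles nearest the present ones, or None.
- arm.sense(): the state.
- arm.capture(name): name is "scene" or "top"; returns a dict with "frame" (420x560x3 uint8, red, green, blue), "range_z" (420x560 float32, m along the optical axis (not along the pixel's ray), 0 where there is no reading), "camera_matrix" (3x3 intrinsics, pixels), "rvec" (rotation vector, rad) and "tvec" (3), from world to camera coordinates, as OpenCV has them. Camera axes: x right, y down, z forward; pixel columns grow to the right and rows downward; lengths in m; the calibration is good to about 2 mm. A picture is of the moment at which its call begins.
A pose or a line that the arm cannot do raises arm.PlanningError and nothing moves.
- arm.job_done(): hands the job in; it is judged then, once.
The state is a dict: "clock": time; "joints": joint angles; "joint_vel": joint speeds; "tau": joint torques, N m; "tcp_pos": TCP position; "tool_rot": TCP orientation; "ft_force": force on the tool from outside, world axes, zero at the start; "moment": the same for the moment, N m; "finger_gap": finger opening in m; "grasp_force": force on a finger pad.
Only numpy, scipy, OpenCV 4.12 (cv2) and the standard library are available. Lean on these libraries where they do the work, as an engineer would, in place of code of your own. Each camera call takes 0.05 s, during which the arm holds its last target. There are 200 camera calls.

## Working session

There is one attempt and no reset: what is moved stays moved. The work goes in short steps, each a Python script; the robot and the scene stay as the last script left them, time stands still between calls to the robot, and variables do not carry over. Pictures are saved under pics/ and viewed, at most 10 in all, crops included, and the job is handed in when it is done.

```bash
mkdir -p pics; ls
cat > h.py <<'E'
import numpy as np,cv2
from station import arm
def cap(n):
    c=arm.capture(n); c['R']=cv2.Rodrigues(np.array(c['rvec'],float))[0]; c['t']=np.array(c['tvec'],float).reshape(3); return c
def cloud(c):
    z=c['range_z'].astype(float); K=c['camera_matrix']; v,u=np.indices(z.shape)
    P=np.stack([(u-K[0,2])/K[0,0]*z,(v-K[1,2])/K[1,1]*z,z],-1)
    W=(P-c['t'])@c['R']; W[z==0]=np.nan; return W
E
python3 - <<'E'
from h import *
for n in('scene','top'):
    c=cap(n); cv2.imwrite(f'pics/{n}0.png',c['frame'][...,::-1]); print(n,-c['R'].T@c['t'],c['camera_matrix'])
    np.savez(f'{n}0.npz',**{k:np.array(v) for k,v in c.items()})
s=arm.sense();print(s['clock'],s['tool_rot'],s['ft_force'],s['finger_gap'])
E
```

```text
pics
scene [ 1.04722946 -0.43945526  0.84241999] [[379.47924754   0.         277.90354093]
 [  0.         379.47924754 215.33197581]
 [  0.           0.           1.        ]]
top [0.47431759 0.01991721 1.57447949] [[495.62351432   0.         273.93393544]
 [  0.         495.62351432 212.05044   ]
 [  0.           0.           1.        ]]
0.1 [[ 9.09436737e-01  4.15841685e-01 -7.16992598e-04]
 [ 4.15842296e-01 -9.09435684e-01  1.38589432e-03]
 [-7.57460257e-05 -1.55853905e-03 -9.99998783e-01]] [0.49367214 0.79116295 0.30748253] 0.08535275390828741
```

View pics/top0.png

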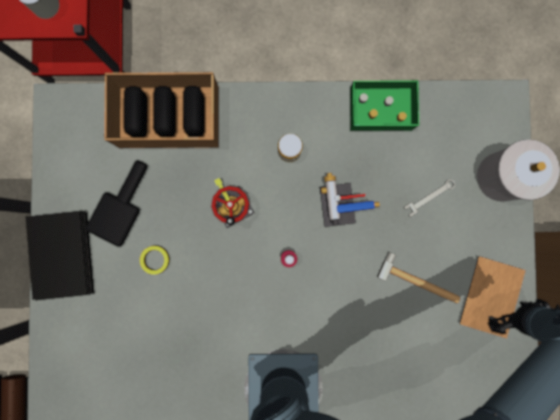

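View pics/scene0.png

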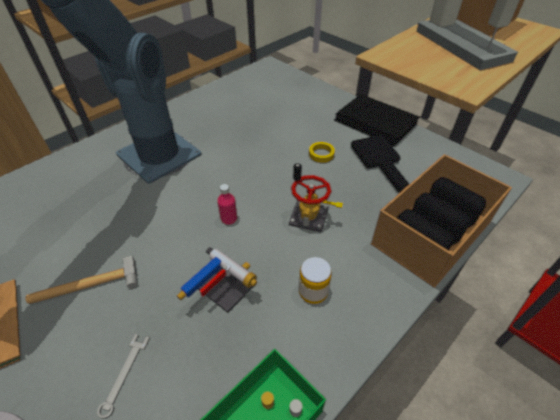

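The top view shows the gun at about (345,203), with its nozzle up (+x) and the blue grip to the right. The red valve is at (231,203), its pointer at (218,183) and its black handle near (230,221). The scene view shows the handle at (297,172), the trigger at (212,280) and the grip at (200,275). Next I measure these from the depth and colour of both views.

```bash
cat > meas.py <<'E'
from h import *
def masks(c):
    W=cloud(c); hsv=cv2.cvtColor(c['frame'],cv2.COLOR_RGB2HSV); H,S,V=[hsv[...,i].astype(int) for i in range(3)]
    return W,H,S,V
def box(W,x0,x1,y0,y1,z0,z1):
    return (W[...,0]>x0)&(W[...,0]<x1)&(W[...,1]>y0)&(W[...,1]<y1)&(W[...,2]>z0)&(W[...,2]<z1)
E
python3 - <<'E'
from meas import *
for n in('top','scene'):
    c=dict(np.load(n+'0.npz')); W,H,S,V=masks(c)
    def rep(name,m):
        P=W[m]; print(n,name,len(P), *(np.round([np.nanmean(P,0),np.nanmin(P,0),np.nanmax(P,0)],4).tolist() if len(P) else []))
    va=box(W,.3,.7,.0,.25,.02,.25); gu=box(W,.3,.7,-.32,-.05,.02,.15)
    red=((H<6)|(H>174))&(S>150); blue=(H>105)&(H<125)&(S>150); yel=(H>22)&(H<35)&(S>150); org=(H>8)&(H<24)&(S>130)
    rep('wheel',va&red&(W[...,2]>.1)); rep('handle',va&(W[...,2]>.14)&(V<90)); rep('high',va&(W[...,2]>.135))
    rep('pointer',va&yel); rep('trig',gu&red); rep('grip',gu&blue); rep('white',gu&(S<60)&(V>140)&(W[...,2]>.05)); rep('brass',gu&org)
    m=gu&blue; P=W[m][:,:2]; d=np.linalg.svd(P-P.mean(0))[2][0]; print(' gripdir',d)
    m=gu&(S<60)&(V>140)&(W[...,2]>.07); P=W[m][:,:2]; d=np.linalg.svd(P-P.mean(0))[2][0]; print(' barreldir',d)
    rep('pink',box(W,.2,.55,-.1,.1,.02,.2)&((H>165)|(H<5))&(S>100))
    m=va&red&(W[...,2]>.112)&(W[...,2]<.13); (x,y),r=cv2.minEnclosingCircle(W[m][:,:2].astype(np.float32)); print(' wheelcirc',x,y,r)
E
```

```text
top wheel 407 [0.5705, 0.1534, 0.1204] [0.5168, 0.1015, 0.1082] [0.619, 0.2086, 0.1762]
top handle 45 [0.5157, 0.1511, 0.1687] [0.5054, 0.1412, 0.1412] [0.5281, 0.1618, 0.1762]
top high 62 [0.5159, 0.1513, 0.1689] [0.5054, 0.1412, 0.1371] [0.5281, 0.1643, 0.1796]
top pointer 11 [0.6013, 0.1742, 0.0761] [0.5833, 0.1631, 0.0607] [0.641, 0.1978, 0.0844]
top trig 42 [0.5909, -0.2061, 0.0857] [0.5856, -0.2426, 0.0776] [0.5949, -0.1791, 0.0942]
top grip 233 [0.5603, -0.2165, 0.088] [0.5465, -0.2692, 0.081] [0.5737, -0.1657, 0.0951]
top white 316 [0.5827, -0.1504, 0.0879] [0.5259, -0.1701, 0.0587] [0.639, -0.134, 0.098]
top brass 71 [0.6302, -0.1504, 0.0863] [0.5643, -0.2884, 0.0706] [0.6596, -0.1169, 0.0977]
 gripdir [-0.11779514  0.99303792]
 barreldir [-0.99493097 -0.10056023]
top pink 137 [0.4083, -0.0155, 0.0876] [0.383, -0.0397, 0.0218] [0.4295, 0.0058, 0.1044]
 wheelcirc 0.5673016905784607 0.15488481521606445 0.0538225956261158
scene wheel 420 [0.5746, 0.1497, 0.1199] [0.5211, 0.0977, 0.1088] [0.6242, 0.2041, 0.1334]
scene handle 103 [0.5249, 0.1438, 0.1603] [0.5105, 0.1365, 0.1405] [0.5332, 0.1604, 0.1746]
scene high 121 [0.5243, 0.1443, 0.1598] [0.5094, 0.1365, 0.1354] [0.5332, 0.1604, 0.1763]
scene pointer 59 [0.6312, 0.1867, 0.0775] [0.5899, 0.1464, 0.0208] [0.6515, 0.2029, 0.0819]
scene trig 208 [0.5957, -0.2129, 0.0807] [0.5869, -0.2499, 0.0649] [0.6034, -0.1745, 0.0893]
scene grip 508 [0.5678, -0.2232, 0.085] [0.5482, -0.2765, 0.0664] [0.5816, -0.1655, 0.0928]
scene white 366 [0.5877, -0.155, 0.0887] [0.5266, -0.1713, 0.0816] [0.6406, -0.1375, 0.0941]
scene brass 200 [0.6352, -0.1705, 0.0839] [0.5656, -0.2925, 0.061] [0.6671, -0.1205, 0.0946]
 gripdir [ 0.11511801 -0.99335182]
 barreldir [0.9965544  0.08294172]
scene pink 413 [0.4217, -0.0288, 0.0694] [0.3949, -0.0467, 0.0201] [0.4347, 0.0021, 0.1117]
 wheelcirc 0.5723182559013367 0.15235404670238495 0.05473988875746727
```

```bash
cat >> h.py <<'E'
def Rt(deg):  # tool down, y axis along world heading deg
    a=np.radians(deg); c,s=np.cos(a),np.sin(a); return np.array([[-s,c,0],[c,s,0],[0,0,-1.]]).reshape(3,3)
def st(tag=''):
    s=arm.sense(); print(tag,'t%.1f'%s['clock'],'tcp',np.round(s['tcp_pos'],4),'F',np.round(s['ft_force'],1),'gap %.4f'%s['finger_gap'],'g',np.round(s['grasp_force'],1)); return s
E
python3 - <<'E'
from h import *
O=np.array([.5697,-.228]); ax=np.radians(6); gx=np.array([np.cos(ax),np.sin(ax)])
P=lambda d,z:[*(O+gx*d),z]
for a in(6,-174):
    q=arm.solve_ik(P(.006,.2),Rt(a)); print(a,None if q is None else np.round(q,0))
    if q is not None and abs(q[6])<140: best=a
R=Rt(best)
arm.goto(P(.006,.2),R); st('above')
arm.servo_line(P(.006,.052),feed=.12,f_stop=10); st('down')
print(arm.servo_line(P(.035,.052),feed=.02,f_stop=5)); s=st('touch')
print('touch centre d',(s['tcp_pos'][:2]-O)@gx,'expect',-.018+s['finger_gap']/2)
arm.servo_line(P(.012,.052),feed=.08); st('back')
c=cap('scene'); cv2.imwrite('pics/gun.png',cv2.resize(c['frame'][180:340,120:320,::-1],None,fx=3,fy=3))
E
```

```text
6 [ 33.  31. -22.  94.  13.  57.  13.]
-174 [   6.   30.   16.   96.  -10.   56. -149.]
above t1.8 tcp [ 0.5749 -0.2297  0.2   ] F [ 0.2 -0.1  0.8] gap 0.0854 g 0.0
down t3.2 tcp [ 0.5763 -0.2276  0.0528] F [ 0.8 -0.1  0.4] gap 0.0859 g 0.0
True
touch t4.2 tcp [ 0.5938 -0.2252  0.0513] F [-0.3  0.2 -0.4] gap 0.0856 g 0.0
touch centre d 0.024235165509847688 expect 0.024818196814875366
back t4.5 tcp [ 0.5812 -0.227   0.0519] F [-0.1  0.6  0. ] gap 0.0852 g 0.0
```

View pics/gun.png

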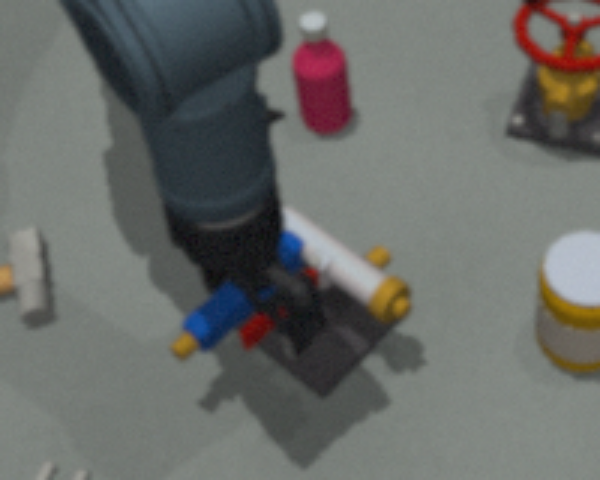

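The crop shows the gripper straddling the grip and trigger, with the front finger at about (310,330) clear of the trigger at (257,330). The touch position agrees with my estimate to within 1 mm, so I squeeze.

Run:
```python
from h import *
O=np.array([.5697,-.228]); ax=np.radians(6); gx=np.array([np.cos(ax),np.sin(ax)])
P=lambda d,z:[*(O+gx*d),z]
arm.servo_line(P(-.001,.052),feed=.05); st('centre')
arm.move_gripper(.045); st('45')
arm.move_gripper(.030); st('closed'); arm.sleep(.5); st('held')
c=cap('top'); np.savez('sq.npz',**{k:np.array(v) for k,v in c.items()})
```

```text
centre t4.9 tcp [ 0.5684 -0.2283  0.052 ] F [ 0.5 -0.4 -0.2] gap 0.0855 g 0.0
45 t5.4 tcp [ 0.573  -0.2278  0.0536] F [ 7.4 -0.4  1.6] gap 0.0450 g 3.7
closed t5.6 tcp [ 0.5705 -0.2282  0.054 ] F [-1.6  0.5 12.9] gap 0.0368 g 58.4
held t6.1 tcp [ 0.5705 -0.2282  0.054 ] F [-2.7  1.4 12.6] gap 0.0365 g 58.3
```

Run:
```python
from h import *
arm.move_gripper(.085); arm.sleep(.3); s=st('open')
p=np.array(s['tcp_pos']); arm.servo_line([p[0],p[1],.25],feed=.2)
C=np.array([.570,.153]); h=np.array([.518,.149])
best=None
for a in(122,-58):
    Q=[arm.solve_ik([*(C+.05*np.array([np.cos(t),np.sin(t)])),.135],Rt(a)) for t in np.radians(np.arange(0,360,30))]
    print(a,[None if q is None else (np.min(np.round(Q,0),0).tolist(),np.max(np.round(Q,0),0).tolist()) for q in Q[:1]])
    if all(q is not None for q in Q):
        m=max(abs(q[6]) for q in Q)
        if best is None or m<best[0]: best=(m,a)
R=Rt(best[1]); print(best)
arm.goto([*h,.25],R); st('above')
print(arm.servo_line([*h,.134],feed=.12,f_stop=10)); st('down')
c=cap('scene'); cv2.imwrite('pics/v1.png',np.vstack([cv2.resize(c['frame'][130:250,240:400,::-1],None,fx=3,fy=3),cv2.resize(c['frame'][240:310,160:320,::-1],None,fx=3,fy=3)]))
```

```text
open t7.0 tcp [ 0.5687 -0.2281  0.052 ] F [ 0.5 -0.8  0.7] gap 0.0850 g 0.0
122 [([9.0, 36.0, -48.0, 92.0, 34.0, 52.0, 69.0], [19.0, 44.0, -46.0, 107.0, 36.0, 59.0, 80.0])]
-58 [([-14.0, 28.0, -15.0, 94.0, 9.0, 44.0, -91.0], [-5.0, 36.0, -12.0, 108.0, 10.0, 51.0, -80.0])]
(np.float64(80.01175969344959), 122)
above t9.6 tcp [0.5185 0.1477 0.2496] F [ 0.6 -1.  -0.1] gap 0.0850 g 0.0
False
down t10.7 tcp [0.5185 0.1493 0.1347] F [-0.3 -0.1  0.2] gap 0.0850 g 0.0
```

View pics/v1.png

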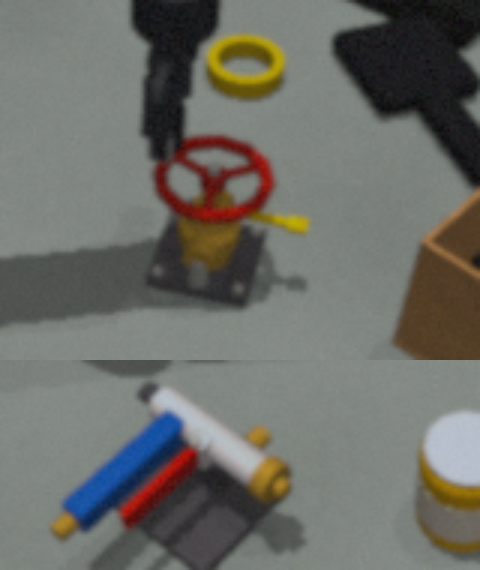

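The upper crop shows the fingers around the handle at about (165,130). The lower crop shows the trigger sprung back, at (160,485) with a gap from the grip. I grip the handle and turn it clockwise while logging.

```bash
cat >> h.py <<'E'
def turn(C,r,angs,z=.134,feed=.08,fs=None,fmax=1e9):
    L=[]
    for t in angs:
        a=np.radians(t); u=np.array([np.cos(a),np.sin(a)])
        hit=arm.servo_line([*(C+r*u),z],feed=feed,f_stop=fs); s=arm.sense(); p=np.array(s['tcp_pos']); f=np.array(s['ft_force'])
        d=p[:2]-C; w=np.array([-u[1],u[0]])
        L.append([t,np.degrees(np.arctan2(d[1],d[0])),np.hypot(*d)*1e3,f[:2]@u,f[:2]@w,f[2],p[0],p[1],s['clock'],s['finger_gap']])
        if hit or abs(L[-1][4])>fmax: break
    return np.array(L)
def fitc(X):
    A=np.c_[2*X,np.ones(len(X))]; s=np.linalg.lstsq(A,(X**2).sum(1),rcond=None)[0]; return s[:2],np.sqrt(s[2]+s[:2]@s[:2])
E
python3 - <<'E'
from h import *
np.set_printoptions(precision=3,suppress=True,linewidth=150)
arm.move_gripper(.018); st('grip')
C=np.array([.570,.153])
L=turn(C,.05,np.arange(176,49,-14)); print(L); np.save('L1.npy',L); print(fitc(L[:,6:8]))
E
```

```text
grip t11.3 tcp [0.518 0.149 0.134] F [-0.1 -0.9  3.7] gap 0.0228 g 58.6
[[176.    174.991  51.919   7.215   0.798   9.902   0.518   0.158  11.575   0.023]
 [162.    160.341  51.764   7.039  -0.515   6.529   0.521   0.17   11.875   0.023]
 [148.    146.377  51.584   6.495  -1.777   4.659   0.527   0.182  12.175   0.023]
 [134.    132.615  51.273   5.49   -2.398   3.178   0.535   0.191  12.475   0.023]
 [120.    118.867  50.877   5.703  -3.026   2.725   0.545   0.198  12.775   0.023]
 [106.    104.887  50.436   5.349  -2.925   2.001   0.557   0.202  13.075   0.023]
 [ 92.     90.847  49.944   4.411  -3.921   2.262   0.569   0.203  13.375   0.023]
 [ 78.     76.752  49.517   2.905  -2.41    3.612   0.581   0.201  13.675   0.023]
 [ 64.     62.195  49.06    0.898  -2.492   5.938   0.593   0.196  13.975   0.023]
 [ 50.     47.622  48.67   -0.414  -1.979   7.745   0.603   0.189  14.275   0.023]]
(array([0.568, 0.153]), np.float64(0.05000133417113034))
```

Run:
```python
from h import *
np.set_printoptions(precision=4,suppress=True,linewidth=150)
L1=np.load('L1.npy'); C,r=fitc(L1[:,6:8]); print(C,r)
L=turn(C,.05,np.arange(44,-5,-4),fmax=16); print(L); np.save('L2.npy',L); arm.sleep(.4); s=st('stop'); d=np.array(s['tcp_pos'])[:2]-C; print(np.degrees(np.arctan2(d[1],d[0])))
```

```text
[0.5681 0.153 ] 0.05000133417113034
[[44.     43.0567 49.9468  2.5011  0.8239  6.0941  0.6046  0.1871 14.525   0.0228]
 [40.     39.5532 49.9437  2.4509  1.2671  5.9761  0.6066  0.1848 14.775   0.0228]
 [36.     35.5526 49.9432  1.3083  2.1025  5.9531  0.6087  0.182  15.025   0.0226]
 [32.     31.5138 49.9535  2.0458  1.0258  6.3114  0.6107  0.1791 15.275   0.0227]
 [28.     28.6537 49.9225  1.1383  4.5964  6.5183  0.6119  0.1769 15.525   0.0225]
 [24.     28.4802 49.928   1.2542  9.2648  5.3807  0.612   0.1768 15.775   0.0231]
 [20.     28.3009 49.9162  0.6453 15.6866  3.2763  0.612   0.1766 16.025   0.0228]
 [16.     28.1081 49.8902  0.1773 21.7511  2.0279  0.6121  0.1765 16.275   0.0226]]
stop t16.7 tcp [0.6121 0.1765 0.1344] F [-6.6 21.3  1.7] gap 0.0226 g 60.0
28.15243234032623
```

Run:
```python
from meas import *
C=np.array([.570,.153])
for n,o in(('top',(.0024,-.0022)),('scene',(-.0024,.0022))):
    c=dict(np.load(n+'0.npz')); W,H,S,V=masks(c); W=W+np.array([*o,0])
    D=W[...,:2]-C; r=np.hypot(D[...,0],D[...,1])
    m=box(W,.58,.7,.12,.25,.06,.1)&(r>.062)&(r<.1)&(S>110)&(H>18)&(H<36)
    d=D[m]; print(n,len(d),'bearing of mean',np.degrees(np.arctan2(*d.mean(0)[::-1])),'rmax',r[m].max())
c=cap('scene'); t=cap('top')
cv2.imwrite('pics/stop.png',np.hstack([cv2.resize(c['frame'][130:250,260:380,::-1],(400,400),interpolation=2),cv2.resize(t['frame'][160:240,190:270,::-1],(400,400),interpolation=2)]))
```

```text
top 36 bearing of mean 29.27808621463687 rmax 0.0900316306713898
scene 45 bearing of mean 31.124920534957063 rmax 0.0910467471148003
```

View pics/stop.png

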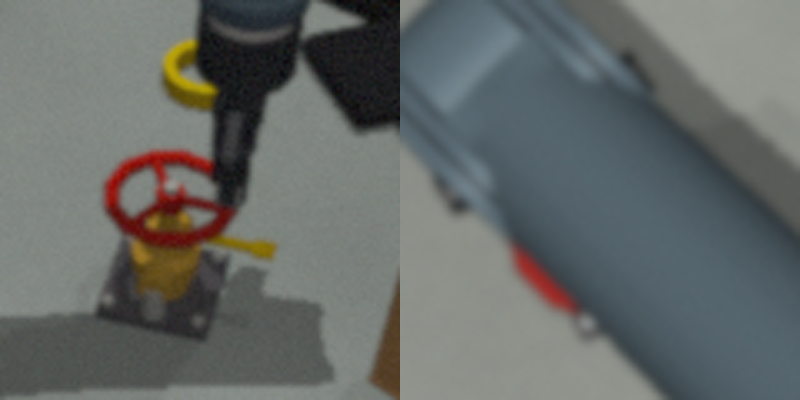

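The left view shows the handle held over the yellow pointer at (265,248), so the valve is closed on its stop, at about 28.7° when unloaded. I back it off two turns.

Run:
```python
from h import *
np.set_printoptions(precision=3,suppress=True,linewidth=150)
C,r=fitc(np.load('L1.npy')[:,6:8]); T=28.75
L=turn(C,.05,T+np.r_[0:715:14,716],feed=.08)
np.save('L3.npy',L); print(L[::6]); n=len(L)
print(fitc(L[2:27,6:8]),fitc(L[27:,6:8]))
C2,_=fitc(L[27:,6:8]); tgt=T
for k in range(6):
    s=arm.sense(); d=np.array(s['tcp_pos'])[:2]-C2; e=np.degrees(np.arctan2(d[1],d[0]))-T; print('err',e,'F',s['ft_force'],s['clock'])
    if abs(e)<.25: break
    tgt-=e if k else e+4-4; a=np.radians(tgt); arm.servo_line([*(C+.05*np.array([np.cos(a),np.sin(a)])),.134],feed=.05); arm.sleep(.3)
```

```text
[[  28.75    29.878   49.947    1.511    3.001    5.659    0.611    0.178   17.067    0.023]
 [ 112.75   114.099   50.099    1.815    1.023    9.483    0.548    0.199   18.867    0.023]
 [ 196.75  -160.911   50.134   -1.778    1.887    8.443    0.521    0.137   20.667    0.023]
 [ 280.75   -79.084   50.012   -2.255    2.717    6.764    0.578    0.104   22.467    0.022]
 [ 364.75     4.163   49.898    1.245    2.273    7.371    0.618    0.157   24.267    0.023]
 [ 448.75    90.141   50.001    1.919    2.33     8.77     0.568    0.203   26.067    0.023]
 [ 532.75   175.184   50.125   -0.375    1.424   11.167    0.518    0.157   27.867    0.022]
 [ 616.75  -102.774   50.048   -4.044    2.354    6.242    0.557    0.104   29.667    0.023]
 [ 700.75   -19.641   49.885   -0.36     2.579    7.539    0.615    0.136   31.467    0.023]]
(array([0.568, 0.153]), np.float64(0.050015453699063066)) (array([0.568, 0.153]), np.float64(0.05001570222741105))
err -5.888269440251079 F [ 2.493 -0.169  6.242] 32.6167
err 4.688637587887108 F [2.773 1.586 6.501] 33.2417
err 0.8353692333540295 F [2.525 2.853 6.423] 33.7917
err 0.6442193886867891 F [1.64  3.315 6.664] 34.3417
err 0.3558906482702149 F [2.032 3.624 7.241] 34.8917
err 0.1210483645914735 F [1.857 2.859 6.382] 35.4417
```

Run:
```python
from h import *
C,_=fitc(np.load('L1.npy')[:,6:8]); L=np.load('L3.npy')
for c in(C,fitc(L[2:27,6:8])[0],fitc(L[27:,6:8])[0]):
    d=np.array(arm.sense()['tcp_pos'])[:2]-c; print(c.round(5),np.degrees(np.arctan2(d[1],d[0])))
st()
c=cap('scene'); cv2.imwrite('pics/end.png',c['frame'][...,::-1])
```

```text
[0.56808 0.15298] 28.942708456350264
[0.56797 0.15297] 28.8770655725714
[0.56796 0.15298] 28.871048364591474
 t35.4 tcp [0.6117 0.1771 0.1343] F [1.9 2.9 6.4] gap 0.0226 g 60.8
```

View pics/end.png

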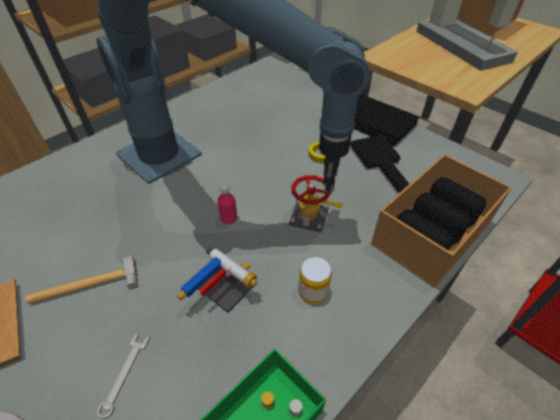

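The picture shows the handle gripped over the pointer at (331,190), the trigger at rest at (212,280), and the primer, tin, tape, hammer and spanner where they were.

```bash
python3 -c "
from station import arm
print(arm.job_done())"
```

```text
the job is handed in; nothing more can be done
None
```

The job is handed in: the trigger was squeezed home and sprang back, then the valve was closed on its stop and backed off two full turns (measured within about 0.2°), with the handle still gripped and about 35 s used.

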